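Clip the guide and hold the label feeder's tensioner open

ROBOT

A 6-joint arm with a two-finger parallel gripper is mounted at the origin on a cart in front of the work surface, level with it; the furniture and walls round the work are solid. World frame = base frame: x ahead of the robot, y to its left, z up, the work surface at z = 0. Lengths are in m, angles in rad, forces in N, time in s.
With the tool pointing down it reaches from about 0.25 to 0.775 m from the base axis. Payload 4 kg.
Tool frame: the origin (TCP) lies at the very end of the fingers, on their centre line; the grasp point (between the pads) lies 19 mm behind it; z points along the fingers, y is the line along which they close (so a half turn about z gives the same grasp; the last joint's range is limited). The gripper opens to 94 mm and grips with 3 to 60 N. Pads are 16 mm wide; open, the fingers measure 119 mm over their backs; the gripper's body (75 mm by 177 mm) begins 78 mm behind the grasp point.
Start: joints at [-1.354, 0.087, 1.371, -0, 1.684, -0.103], TCP at [0.173, -0.522, 0.206] pointing down, gripper open.
Joint ranges: [-3.1, 3.1], [-0.76, 2.03], [0.27, 2.55], [-1.08, 4.22], [0.17, 2.65], [-2.57, 2.57]. Speed limits (rad/s): [2.79, 2.79, 3.14, 3.14, 3.14, 3.14].

INTERFACE

Orientations are given as [roll, pitch, yaw] about the fixed x, y, z axes, in that order (R = Rz(yaw) Ry(pitch) Rx(roll)).
In Python, from bench import robot gives the robot as it stands. The module is installed in compiled form; this text tells all that it offers.
- The arm moves only by the tool move_arm, never from a script. Its argument "deltas" is one flat list of numbers, 7 for each row, row after row: the turn, a rotation vector about the tool's x, y, z in rad, then the shift along the tool's x, y, z in cm, then the closure, from -1 (fully open) to 1 (shut). A call has 1 to 8 rows; each row is the pose to reach, as a shift and turn from the pose commanded when the call began, along the tool's axes at that moment; what a row does not reach only later rows make up. A row lasts 1/10 s, in which the tool goes at most 50 mm and 8.59 degrees, less where a joint would pass 70% of its speed; a pose out of reach is approached as far as the arm can. A call with a gripper value outside its range is refused whole. The fingers move at their own pace and stop on an object; the grip force is fixed at half the most. Time passes only in rows, so rows that repeat a pose let the fingers close. It gives the time, the measured TCP pose, the force, the opening and the grip force at its end, in the units of the state.
- robot.get_obs(): the state, without advancing time (a new reading comes with each control period).
- robot.snapshot(name): name is "side" or "top" or "wrist"; returns a dict with "image" (420x560x3 uint8, red, green, blue), "depth" (420x560 float32, m along the optical axis (not along the pixel's ray), 0 where there is no reading), "fov_y" (degrees; the focal length in pixels is half the picture's height over the tangent of half this angle, whatever the lens; pixels are square), "cx", "cy" (the principal point, pixels), "origin" and "orientation" of the camera in the world; the wrist camera has in their place "T_tool_cam" (4x4, takes a point from camera to tool coordinates, whose origin is the TCP and whose axes are the flange's). Camera axes: x right, y up, looking along -z (the intrinsics and any distortion apply to the point x, -y, -z); pixel columns grow to the right and rows downward; lengths in m; the calibration is good to about 2 mm. A picture is of the moment at which its call begins: read the wrist's pose just before it.
- robot.close_job(): hands the job in; it is judged then, once.
The state is a dict: "time": time; "joint_positions": joint angles; "qvel": joint speeds; "joint_torque": joint torques, N m; "tool_pos": TCP position; "ee_rot": TCP orientation; "wrist_force": force on the tool from outside, world axes, zero at the start; "wrist_torque": the same for the moment, N m; "width": finger opening in m; "finger_force": force on a finger pad.
Only numpy, scipy, OpenCV 4.12 (cv2) and the standard library are available. Lean on these libraries where they do the work, as an engineer would, in place of code of your own. Each camera call takes 0.05 s, during which the arm holds its last target. There are 200 camera calls.

TASK

Get the label feeder ready for threading: push the orange sprung clip down over the top edge of the blue guide plate, near the middle of the plate, until it sits fully home and upright, and let go of it. Then push the black thumb plate of the sprung idler block back along its rail, past the click of the pawl, until the block's red pointer stands at the green band, and finish while still holding it there with the fingers, so that the gripper and not the pawl carries the spring. The clip stays on the plate, and the tape roll, the timer and the green-capped bottle stay where they are.

Things in the scene. Friction and masses are not known exactly. Their poses are not given: they have to be found in the camera images.
- feeder: label feeder screwed to the worktop: white base 230 (x) x 170 (y) x 12 mm high with a white label roll (top at 45 mm), the blue guide plate, the idler rail and the pawl housing. Origin: centre of its underside on the worktop; z up; x is the direction in which the idler block is pushed back; the guide plate is at y +55 mm and the rail runs along x at y -50 mm. Does not move.
- guide_top (a point): middle of the rounded top edge of the blue upright guide plate: 80 mm long (feeder's x), 8 mm thick (y), 68 mm above the worktop. Axes as the feeder's. The clip goes on straight down, its x along the plate, either way round: about 15 N opens the jaws, until the grip block's underside rests on the edge, with the clip's origin 34 mm below this point.
- guide_clip: loose orange spring clip, 75 g, upright on its two jaws, 70 mm high. Origin: underside centre, between the feet; z up, x along the jaws. Grip block on top: 32 (x) x 20 (y) mm, 34 to 70 mm above the origin. Two sprung jaws hinged under it, at +y and -y, 32 mm long: they almost meet 16 mm up and flare out to a mouth 20 mm wide at the feet (25 mm over all).
- idler_block (a joint): how far the sprung idler block is pushed back along its rail, in m: 0 home, 0.054 the end. Spring: 4 N at home, rising 120 N/m; the pawl adds up to about 6 N before the click. It clicks in behind the block's tooth at 0.024; let go beyond that, the block returns only to 0.024. The red pointer is at the green band from 0.032 to 0.046.
- thumb_plate (a point): centre of the rear face (the face towards the feeder's -x) of the black upright thumb plate on the idler block, 66 mm above the worktop; it moves with the block. The plate is 36 mm wide (feeder's y), 8 mm thick (feeder's x), and stands free from 43 to 89 mm above the worktop. Push it in the feeder's +x.
- pawl (a joint): travel of the brass-coloured sprung pawl, in m: 0 is dropped in, up to 0.008 while the block's tooth pushes it out; it drops back at the click.
- tape_roll: bystander: loose green roll of tape lying flat, 62 mm across, 18 mm high; origin centre of underside. Leave alone.
- timer: bystander: loose white timer with one red and two grey buttons, 62 x 58 x 18 mm; origin centre of underside. Leave alone.
- reagent_bottle: bystander: loose white bottle with green cap, 69 mm across, 144 mm high; origin centre of underside. Leave alone.
There are look-alikes about, which are no part of the job. Several things look just like the guide_clip: the one meant starts farthest to the robot's right.

How it is judged:
On the way, in this order (a step that is already met when the one before it is completed fails the run):
1. the clip is fully home on the guide plate and let go (z of guide_clip in the frame of guide_top below -0.03 m and y of guide_clip in the frame of guide_top between -0.006 and 0.006 m and x of guide_clip in the frame of guide_top between -0.022 and 0.022 m and angle between guide_clip's own z axis and vertical below 0.15 rad and contact force between guide_clip and the fingers below 0.1 N), for 0.2 s.
2. the idler block is pushed back past the click and the pawl has dropped in behind it (value of joint idler_block above 0.027 m and value of joint pawl below 0.003 m), for 0.1 s.
At the end, for the whole second after the job is handed in: The clip, free of the fingers, sits on the guide plate: origin at least 30 mm below guide_top (home 34), within 6 mm across and 22 mm along, tilt under 0.15 rad. The fingers press the idler block with over 3 N and hold it still between 0.030 and 0.048, pawl dropped in (under 3 mm) (all of step 1 and value of joint idler_block between 0.03 and 0.048 m and velocity of joint idler_block between -0.01 and 0.01 m/s and value of joint pawl below 0.003 m and contact force between idler_block and the fingers above 3 N); the arm keeps its last pose, push and grip.
It fails at once if a bystander (tape roll, timer, green-capped bottle) is shifted by more than 20 mm (distance of any of tape_roll, timer, reagent_bottle from where it was at the start of the episode above 0.02 m).
It also fails if it takes over 48 s, if anything falls off the work surface, if the arm or the gripper's body presses on something with over 40 N, if the wrist force passes 120 N, or if a joint passes its speed limit or range.

## Working session

There is one attempt and no reset: what is moved stays moved. The work goes in short steps, Python scripts to look and compute and a tool call to move; the robot and the scene stay as the last step left them, time stands still between calls to the robot, and variables do not carry over. Pictures are saved under pics/ and viewed, at most 10 in all, crops included, and the job is handed in when it is done.

Besides the shell and the picture viewer there is one more tool, called after "Request:" as name(argument=value, ...) on one line, values as JSON. move_arm: Moves the arm, as the interface text tells. Its arguments: {"type":"object","properties":{"deltas":{"type":"array","items":{"type":"number"}}},"required":["deltas"]}

```bash
mkdir -p pics; cat > h.py <<'E'
import numpy as np, cv2, pickle
from bench import robot
def snap(n,tag):
    o=robot.get_obs(); s=robot.snapshot(n); s['obs']=o
    pickle.dump(s,open(f'{tag}.pkl','wb')); cv2.imwrite(f'pics/{tag}.png',s['image'][:,:,::-1]); return s
def load(tag): return pickle.load(open(f'{tag}.pkl','rb'))
def pts(s):
    print({k:np.round(v,4) if not isinstance(v,(dict,str)) else v for k,v in s.items() if k not in('image','depth','obs')})
E
python3 - <<'E'
from h import *
print(robot.get_obs())
a=snap('top','top0');b=snap('side','side0')
pts(a);pts(b)
cv2.imwrite('pics/both.png',cv2.resize(np.vstack([a['image'],b['image']])[:,:,::-1],(400,600)))
E
```

```text
{'time': 0.0, 'joint_positions': array([-1.35409818e+00,  8.79817884e-02,  1.37223149e+00, -1.25855498e-05,
        1.68360368e+00, -1.03098244e-01]), 'qvel': array([ 0.00033798,  0.00061888,  0.00094183, -0.0005736 ,  0.00106816,
       -0.00076854]), 'joint_torque': array([ 7.64073611e-04, -3.40188074e+01, -3.02423930e+01,  7.19343871e-02,
        3.30466940e-02, -1.76479839e-04]), 'tool_pos': array([ 0.17278   , -0.52158283,  0.2043011 ]), 'ee_rot': array([-3.13937888e+00, -2.16473114e-04,  3.19794746e-01]), 'wrist_force': array([-0.20906628,  0.37275277, -0.43479111]), 'wrist_torque': array([ 0.00253775, -0.0157681 , -0.03062534]), 'finger_force': 0.0, 'width': 0.09394742556838664}
{'fov_y': np.float64(54.8551), 'cx': np.float64(279.9602), 'cy': np.float64(218.2863), 'origin': array([ 0.4282, -0.0402,  1.0302]), 'orientation': array([ 0.0551, -0.007 , -1.5556])}
{'fov_y': np.float64(49.6013), 'cx': np.float64(273.4655), 'cy': np.float64(213.2631), 'origin': array([ 0.4401, -1.1738,  0.6649]), 'orientation': array([ 1.0896,  0.0054, -0.0633])}
```

View pics/top0.png

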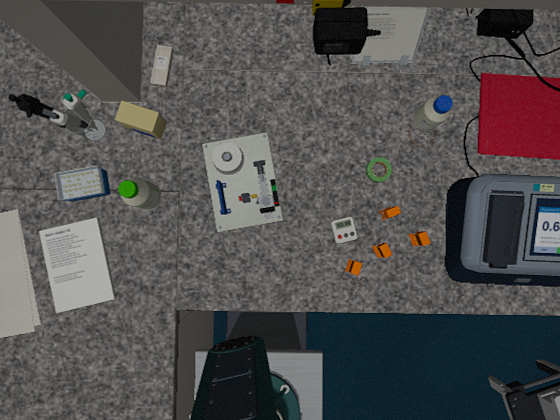

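View pics/side0.png

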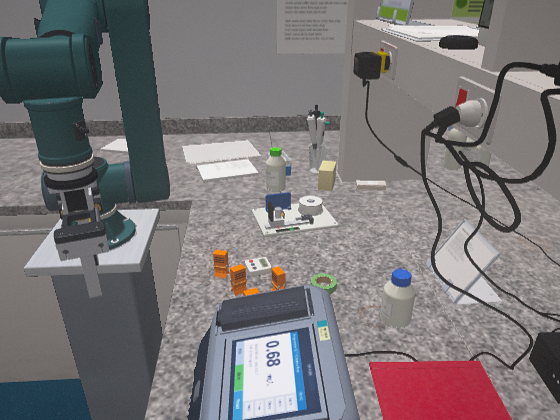

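Top view: orange clips at (391,211), (420,239), (382,251) and (354,268). Image right is the robot's right (−y), so the one meant is (420,239). The feeder is at (244,182), with the blue plate at (222,198) and the rail at (265,185). I'll measure these and confirm with a crop.

```bash
cat >> h.py <<'E'
from scipy.spatial.transform import Rotation as Rn
def campose(s):
    if 'T_tool_cam' in s:
        T=np.eye(4);T[:3,:3]=Rn.from_euler('xyz',s['obs']['ee_rot']).as_matrix();T[:3,3]=s['obs']['tool_pos'];T=T@s['T_tool_cam'];return T[:3,:3],T[:3,3]
    return Rn.from_euler('xyz',s['orientation']).as_matrix(),np.array(s['origin'])
def cloud(s):
    h,w=s['depth'].shape;f=h/2/np.tan(np.radians(s['fov_y'])/2);v,u=np.mgrid[:h,:w];d=s['depth']
    p=np.stack([(u-s['cx'])/f*d,-(v-s['cy'])/f*d,-d],-1);R,t=campose(s);P=p@R.T+t;P[d==0]=np.nan;return P
def masks(s):
    H=cv2.cvtColor(s['image'],cv2.COLOR_RGB2HSV);r=lambda a,b:cv2.inRange(H,a,b)>0
    return dict(orange=r((5,170,90),(18,255,255)),blue=r((105,120,40),(125,255,255)))
E
python3 - <<'E'
from h import *
s=load('top0');P=cloud(s);m=masks(s)
print('table z',np.nanmedian(P[270:300,200:300,2]))
for c in m:
    n,L,st,ce=cv2.connectedComponentsWithStats(m[c].astype(np.uint8))
    for i in range(1,n):
        if st[i,4]<40: continue
        q=P[L==i];q=q[np.isfinite(q[:,2])];zt=np.percentile(q[:,2],95);t=q[q[:,2]>zt-.008]
        r=cv2.minAreaRect((t[:,:2]*1000).astype(np.float32))
        print(c,ce[i].round(),st[i],'ztop',zt.round(3),'c',t.mean(0).round(3),'rect mm',np.round(r[0]),np.round(r[1]),round(r[2]))
# base
H=cv2.cvtColor(s['image'],cv2.COLOR_RGB2HSV);w=((H[...,1]<40)&(H[...,2]>150)).astype(np.uint8);w=cv2.morphologyEx(w,cv2.MORPH_OPEN,np.ones((3,3)))
n,L=cv2.connectedComponents(w);l=L[200,240];q=P[L==l];q=q[abs(q[:,2]-.012)<.012];r=cv2.minAreaRect((q[:,:2]*1000).astype(np.float32));print('base',r,np.median(q[:,2]))
a=cv2.resize(s['image'][195:285,330:450],None,fx=4,fy=4,interpolation=2);b=cv2.resize(s['image'][125:240,195:290],(297,360),interpolation=2)
cv2.imwrite('pics/crop.png',np.hstack([a,b])[:,:,::-1])
E
```

```text
table z 0.0009897588359861764
orange [390. 212.] [379 206  22  14 164] ztop 0.071 c [ 0.502 -0.315  0.069] rect mm [ 502. -315.] [20. 31.] 23
orange [420. 239.] [409 232  22  14 189] ztop 0.071 c [ 0.439 -0.389  0.069] rect mm [ 439. -389.] [32. 20.] 22
orange [385. 250.] [379 243  13  15 113] ztop 0.071 c [ 0.409 -0.297  0.069] rect mm [ 409. -297.] [31. 20.] 27
orange [376. 251.] [372 246  10  12  54] ztop 0.047 c [ 0.407 -0.287  0.045] rect mm [ 405. -287.] [25.  1.] 27
orange [348. 265.] [345 259   8  13  47] ztop 0.048 c [ 0.371 -0.218  0.045] rect mm [ 371. -218.] [ 2. 28.] 70
orange [356. 268.] [350 261  12  15 113] ztop 0.071 c [ 0.367 -0.227  0.069] rect mm [ 367. -228.] [21. 31.] 73
blue [443. 104.] [433  95  20  18 262] ztop 0.121 c [ 0.749 -0.417  0.119] rect mm [ 749. -418.] [37. 37.] 34
blue [221. 198.] [216 181  14  33 123] ztop 0.071 c [0.531 0.098 0.068] rect mm [531.  98.] [75.  8.] 12
blue [543. 214.] [530 198  30  57 264] ztop 0.156 c [ 0.519 -0.629  0.153] rect mm [ 508. -631.] [51. 41.] 88
base ((519.128662109375, -47.6143798828125), (1065.7584228515625, 1465.0186767578125), 0.7007383108139038) 0.0020382705250927557
```

View pics/crop.png

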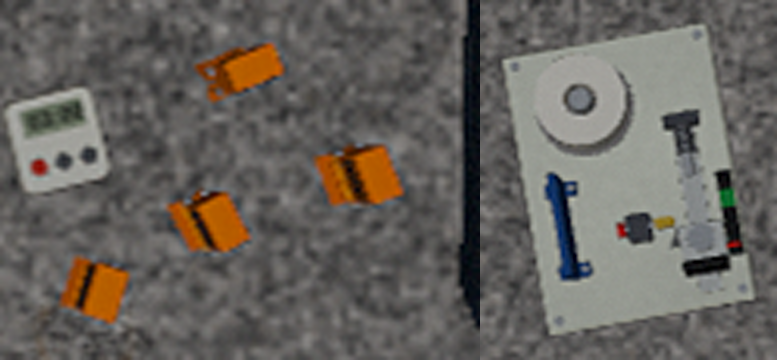

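The crop confirms it: the upright clip at full-image (420,239) is the farthest right of the four, and its size matches (32x20, top 70 mm). The feeder's thumb plate is the black bar at about (267,210), and the pointer and green band are beside the rail. Next I'll check clearance to the big device and the feeder yaw.

```bash
python3 - <<'E'
from h import *
s=load('top0');P=cloud(s)
for lo,hi in((.03,.06),(.06,.1),(.1,.13),(.13,.3)):
    q=P[170:290,425:500].reshape(-1,3);q=q[(q[:,2]>lo)&(q[:,2]<hi)&(q[:,1]<-.42)];print(lo,hi,len(q),'max y',q[:,1].max() if len(q) else None)
B=P[125:240,195:290].reshape(-1,3)
q=B[(B[:,2]>.009)&(B[:,2]<.016)];r=cv2.minAreaRect((q[:,:2]*1000).astype(np.float32));print('base',r)
q=B[(B[:,2]>.08)&(B[:,2]<.1)];print('thumb',len(q),q.mean(0),cv2.minAreaRect((q[:,:2]*1000).astype(np.float32)))
q=B[(B[:,2]>.062)&(B[:,2]<.075)];q=q[q[:,1]>.08];r=cv2.minAreaRect((q[:,:2]*1000).astype(np.float32));print('plate',r)
o=robot.get_obs();w=robot.snapshot('wrist');print(w['T_tool_cam'].round(3),w['fov_y'])
R=Rn.from_euler('xyz',o['ee_rot']).as_matrix();print(R.round(2));print('delta to clip in tool axes cm',R.T@(np.array([.439,-.389,.2])-o['tool_pos'])*100)
E
```

```text
0.03 0.06 853 max y -0.45419728971026496
0.06 0.1 1059 max y -0.45610233911688974
0.1 0.13 1275 max y -0.45890409797914805
0.13 0.3 2318 max y -0.4628647093080094
base ((576.740966796875, 52.001434326171875), (230.27320861816406, 169.83477783203125), 11.151106834411621)
thumb 55 [ 0.50163221 -0.01360022  0.08955182] ((501.9606628417969, -13.991096496582031), (7.847737789154053, 35.68223190307617), 10.533612251281738)
plate ((532.4071044921875, 98.75593566894531), (78.62877655029297, 7.95379638671875), 10.848295211791992)
[[-0.     0.963  0.27   0.079]
 [ 1.    -0.     0.001 -0.   ]
 [ 0.001  0.27  -0.963 -0.179]
 [ 0.     0.     0.     1.   ]] 63.06828776967224
[[ 0.95  0.31 -0.  ]
 [ 0.31 -0.95  0.  ]
 [ 0.   -0.   -1.  ]]
delta to clip in tool axes cm [29.44056116 -4.22234523  0.45636284]
```

Request:
move_arm(deltas=[0,0,-0.8,29.4,-4.2,0,-1,0,0,-0.8,29.4,-4.2,0,-1,0,0,-1.2,29.4,-4.2,0,-1,0,0,-1.2,29.4,-4.2,0,-1,0,0,-1.2,29.4,-4.2,0,-1,0,0,-1.2,29.4,-4.2,0,-1,0,0,-1.2,29.4,-4.2,0,-1,0,0,-1.2,29.4,-4.2,0,-1])

```text
time: 0.95
tool_pos: [0.4402, -0.3884, 0.2046]
ee_rot: [-3.141, -0.001, 1.529]
wrist_force: [0.5, 0.0, -1.0]
width: 0.0944
finger_force: 0.0
```

Request:
move_arm(deltas=[0,0,-0.15,0,0,0,-1,0,0,-0.3,0,0,0,-1,0,0,-0.44,0,0,0,-1,0,0,-0.44,0,0,0,-1,0,0,-0.44,0,0,0,-1])

```text
time: 1.45
tool_pos: [0.4387, -0.3897, 0.2051]
ee_rot: [-3.141, -0.001, 1.957]
wrist_force: [-0.4, 0.3, -0.0]
width: 0.0936
finger_force: 0.0
```

```bash
cat > m.py <<'E'
from h import *
import sys
tag,gx,gy=sys.argv[1],float(sys.argv[2]),float(sys.argv[3])
s=snap('wrist',tag);o=s['obs'];print(o['time'],o['tool_pos'].round(4),o['ee_rot'].round(3),o['width'])
P=cloud(s);m=masks(s)['orange'];n,L,st,ce=cv2.connectedComponentsWithStats(m.astype(np.uint8))
for i in range(1,n):
    if st[i,4]<300: continue
    q=P[L==i];q=q[np.isfinite(q[:,2])];z=np.percentile(q[:,2],97);t=q[q[:,2]>z-.006]
    r=cv2.minAreaRect((t[:,:2]*1000).astype(np.float32));print(ce[i].round(),'z',z.round(4),r)
R=Rn.from_euler('xyz',o['ee_rot']).as_matrix();print('to goal, tool cm',R.T@(np.array([gx,gy,0.2])-o['tool_pos'])*100)
E
python3 m.py w1 .439 -.389
```

```text
1.45 [ 0.4387 -0.3897  0.2051] [-3.141e+00 -1.000e-03  1.957e+00] 0.09362150657298718
[276.  14.] z 0.0687 ((372.75592041015625, -237.52574157714844), (27.314807891845703, 12.872349739074707), 20.019384384155273)
[290. 100.] z 0.0691 ((409.27069091796875, -298.75079345703125), (31.11389923095703, 19.523576736450195), 28.395200729370117)
[369. 155.] z 0.0689 ((501.26348876953125, -316.61932373046875), (19.583396911621094, 31.281097412109375), 22.63766098022461)
[282. 199.] z 0.0689 ((438.767578125, -389.9668884277344), (30.68034553527832, 19.51675033569336), 22.127262115478516)
to goal, tool cm [0.05591031 0.05365997 0.5148768 ]
```

View pics/w1.png

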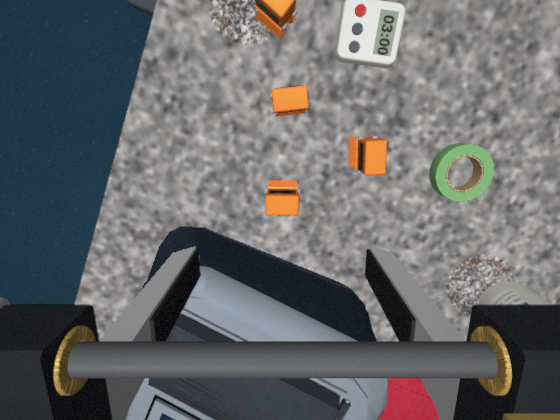

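The wrist view shows the target clip at (282,203), with its long side along the closing direction. The measured centre is (0.4388,−0.390), yaw 22°, and the TCP is right above it. Descending now.

Request:
move_arm(deltas=[0,0,0,0,0,3,-1,0,0,0,0,0,6,-1,0,0,0,0,0,9,-1,0,0,0,0,0,12,-1,0,0,0,0,0,14,-1,0,0,0,0,0,15.5,-1,0,0,0,0,0,16.3,-1,0,0,0,0,0,16.3,-1])

```text
time: 2.3
tool_pos: [0.4384, -0.3895, 0.0416]
ee_rot: [-3.141, -0.002, 1.959]
wrist_force: [0.6, 0.3, -0.5]
width: 0.0939
finger_force: 0.0
```

Request:
move_arm(deltas=[0,0,0,0,0,0,1,0,0,0,0,0,0,1,0,0,0,0,0,0,1,0,0,0,0,0,0,1,0,0,0,0,0,0,1,0,0,0,0,0,0,1,0,0,0,0,0,0,1,0,0,0,0,0,0,1])

```text
time: 3.1
tool_pos: [0.4388, -0.3898, 0.0424]
ee_rot: [-3.142, -0.0, 1.96]
wrist_force: [-0.7, -0.5, 0.2]
width: 0.0331
finger_force: 0.0
```

Request:
move_arm(deltas=[0,0,0,0,0,0,1,0,0,0,0,0,0,1,0,0,0,0,0,0,1,0,0,0,0,0,0,1,0,0,0,0,0,-2,1,0,0,0,0,0,-5,1,0,0,0,0,0,-9,1,0,0,0,0,0,-13,1])

```text
time: 3.9
tool_pos: [0.4384, -0.3893, 0.1729]
ee_rot: [-3.141, -0.002, 1.96]
wrist_force: [0.1, -0.4, -0.5]
width: 0.0318
finger_force: 29.9
```

```bash
python3 - <<'E'
from h import *
s=snap('wrist','w2');o=s['obs'];print(o)
P=cloud(s);m=masks(s)['orange'];n,L,st,ce=cv2.connectedComponentsWithStats(m.astype(np.uint8))
R=Rn.from_euler('xyz',o['ee_rot']).as_matrix()
for i in range(1,n):
    if st[i,4]<300: continue
    q=P[L==i];q=q[np.isfinite(q[:,2])];print(ce[i].round(),st[i,4],q.min(0).round(3),q.max(0).round(3),((q-o['tool_pos'])@R).min(0).round(3),((q-o['tool_pos'])@R).max(0).round(3))
g=np.array([.5322,.0988,.165]);print(R.T@(g-o['tool_pos'])*100)
E
```

```text
{'time': 3.9, 'joint_positions': array([-8.22915082e-01,  1.77600509e-01,  1.33402887e+00, -1.87938101e-05,
        1.63184569e+00, -1.21195636e+00]), 'qvel': array([-1.96721663e-03, -1.60932345e-01, -6.32209728e-01,  5.63377646e-04,
        7.66811864e-01,  7.80666512e-04]), 'joint_torque': array([ 1.29954661e-01, -3.75677168e+01, -2.82565874e+01,  9.66752996e-03,
       -3.46546099e-01, -3.41704463e-04]), 'tool_pos': array([ 0.43835115, -0.38932608,  0.17293365]), 'ee_rot': array([-3.14091400e+00, -1.75593248e-03,  1.95983588e+00]), 'wrist_force': array([ 0.09780055, -0.423277  , -0.52460398]), 'wrist_torque': array([-0.08284993, -0.12035622,  0.01259372]), 'finger_force': 29.91861194372177, 'width': 0.03180555248168253}
[275.  10.] 585 [ 0.348 -0.244  0.002] [ 0.384 -0.222  0.069] [ 0.158 -0.024  0.104] [0.18  0.013 0.171]
[291.  98.] 1137 [ 0.392 -0.316  0.001] [ 0.428 -0.284  0.07 ] [ 0.082 -0.009  0.103] [0.105 0.024 0.172]
[379. 160.] 1410 [ 0.486 -0.338 -0.002] [ 0.542 -0.299  0.07 ] [0.015 0.075 0.103] [0.059 0.12  0.175]
[282. 232.] 853 [ 0.42  -0.391  0.131] [ 0.451 -0.373  0.162] [ 0.004 -0.016  0.011] [0.012 0.016 0.042]
[282. 275.] 3321 [ 0.421 -0.465  0.089] [ 0.457 -0.375  0.2  ] [-0.071 -0.027 -0.027] [0.01  0.016 0.084]
[41.60388359 27.19878777  0.84796125]
```

View pics/w2.png

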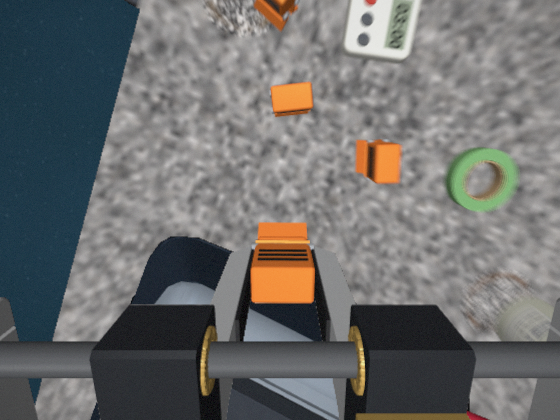

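The clip is held upright and centred: orange block between the fingers at (282,275), jaw at (282,232), 30 N grip. Carrying it above the guide plate.

Request:
move_arm(deltas=[0,0,0.02,3.3,2.2,0,1,0,0,0.05,7,4.6,0,1,0,0,0.07,10.7,7,0,1,0,0,0.1,14.4,9.4,0,1,0,0,0.12,18.1,11.8,0,1,0,0,0.14,21.8,14.2,0,1,0,0,0.17,25.5,16.6,0,1,0,0,0.199,29.2,19,0,1])

```text
time: 4.75
tool_pos: [0.5037, -0.0458, 0.1721]
ee_rot: [3.142, 0.0, 1.759]
wrist_force: [0.4, -0.4, -0.5]
width: 0.032
finger_force: 29.9
```

```bash
cat > g.py <<'E'
from h import *
import sys
o=robot.get_obs();R=Rn.from_euler('xyz',o['ee_rot']).as_matrix();g=np.array(list(map(float,sys.argv[1:4])))
print(o['tool_pos'],o['ee_rot'],R.T@(g-o['tool_pos'])*100)
E
python3 g.py .5322 .0988 .165
```

```text
[ 0.5037453  -0.04578591  0.17206089] [3.14151829e+00 1.14419062e-04 1.75946490e+00] [13.66842943  5.50665118  0.70493453]
```

Request:
move_arm(deltas=[0,0,0,4,1.6,0,1,0,0,0,8,3.2,0,1,0,0,0,11.5,4.6,0,1,0,0,0,13.7,5.5,0,1,0,0,0,13.7,5.5,0,1,0,0,0,13.7,5.5,0,1])

```text
time: 5.35
tool_pos: [0.5317, 0.0973, 0.1719]
ee_rot: [-3.141, 0.001, 1.762]
wrist_force: [0.4, 0.8, 0.4]
width: 0.0319
finger_force: 29.9
```

```bash
cat > fit.py <<'E'
from h import *
import sys
t=sys.argv[1]
s=snap('wrist',t);o=s['obs'];print(o['tool_pos'].round(4),o['ee_rot'].round(4),o['finger_force'],o['wrist_force'].round(1))
P=cloud(s);m=masks(s);R=Rn.from_euler('xyz',o['ee_rot']).as_matrix();T=lambda q:(q-o['tool_pos'])@R
q=P[m['blue']];q=q[np.isfinite(q[:,2])];q=q[(abs(q[:,2]-.067)<.006)&(abs(q[:,0]-.53)<.08)&(abs(q[:,1]-.099)<.04)]
r=cv2.minAreaRect((q[:,:2]*1000).astype(np.float32));print('plate',len(q),r,q[:,2].max())
print('plate in tool',T(q).min(0),T(q).max(0))
sd=snap('side',t+'s');P=cloud(sd);q=P[masks(sd)['orange']];q=q[np.isfinite(q[:,2])&(q[:,1]>0)];print('clip side',len(q),q.min(0).round(3),q.max(0).round(3))
c=cv2.resize(sd['image'][130:250,220:370],(560,420));cv2.imwrite(f'pics/{t}c.png',np.hstack([cv2.resize(s['image'],(400,300)),cv2.resize(c,(400,300))])[:,:,::-1])
E
python3 fit.py w3
```

```text
[0.5317 0.0973 0.1719] [-3.1406e+00  8.0000e-04  1.7619e+00] 29.918461740016937 [0.4 0.8 0.4]
plate 891 ((531.3472290039062, 98.05316162109375), (78.36522674560547, 7.971503734588623), 11.034273147583008) 0.0691592342648219
plate in tool [-0.00317372 -0.03929024  0.10269509] [0.00484334 0.03906659 0.11050428]
clip side 133 [0.516 0.079 0.132] [0.547 0.273 0.199]
```

View pics/w3c.png

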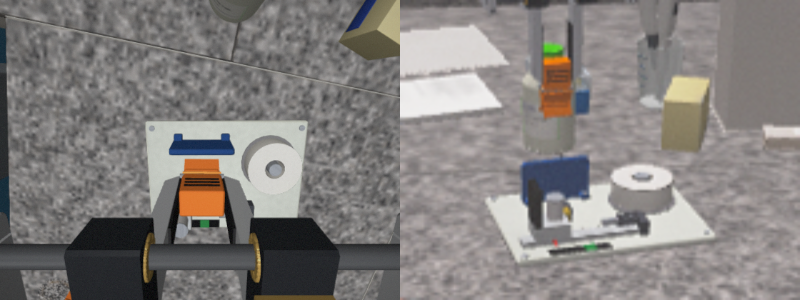

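The wrist view shows the plate directly under the clip, 0.8 mm off across and aligned in yaw. The side view shows the clip upright above the plate. Descending.

Request:
move_arm(deltas=[0,0,0,0.08,0,2,1,0,0,0,0.08,0,4,1,0,0,0,0.08,0,5,1,0,0,0,0.08,0,6,1,0,0,0,0.08,0,6.5,1,0,0,0,0.08,0,7,1,0,0,0,0.08,0,7.3,1])

```text
time: 6.15
tool_pos: [0.5321, 0.0981, 0.0996]
ee_rot: [3.141, 0.0, 1.761]
wrist_force: [-0.7, 0.1, 0.4]
width: 0.0318
finger_force: 29.9
```

Request:
move_arm(deltas=[0,0,0,0,0,0.3,1,0,0,0,0,0,0.6,1,0,0,0,0,0,0.9,1,0,0,0,0,0,1.2,1,0,0,0,0,0,1.5,1])

```text
time: 6.65
tool_pos: [0.5339, 0.0985, 0.087]
ee_rot: [3.136, 0.001, 1.761]
wrist_force: [0.1, 0.4, 3.3]
width: 0.0317
finger_force: 29.9
```

Request:
move_arm(deltas=[0,0,0,0,0,0.4,1,0,0,0,0,0,0.7,1,0,0,0,0,0,0.9,1,0,0,0,0,0,0.9,1])

```text
time: 7.05
tool_pos: [0.5324, 0.0982, 0.0778]
ee_rot: [3.14, 0.0, 1.761]
wrist_force: [-3.2, 0.4, 12.3]
width: 0.0318
finger_force: 29.9
```

```bash
python3 fit.py w4
```

```text
[0.5324 0.0982 0.0778] [3.1397e+00 4.0000e-04 1.7609e+00] 29.94942605495453 [-3.2  0.4 12.3]
plate 415 ((531.1751098632812, 98.19078063964844), (78.59654235839844, 7.59857177734375), 10.987146377563477) 0.0688629092061222
plate in tool [-0.00362542 -0.0405326   0.00904775] [0.00408213 0.03806255 0.01687649]
clip side 119 [0.518 0.08  0.036] [0.547 0.26  0.107]
```

View pics/w4c.png

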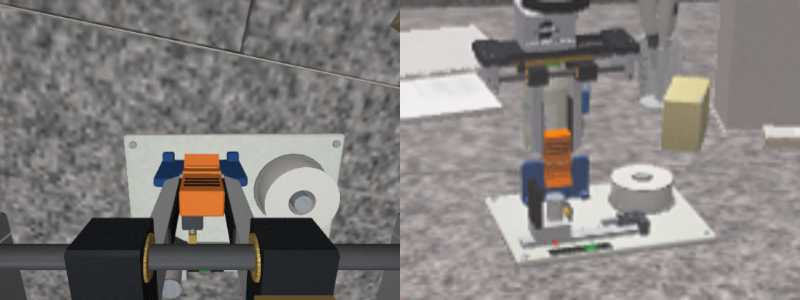

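The clip is astride the plate and upright, with its top at 0.107 where home is about 0.104. Pushing a little further until the force rises.

Request:
move_arm(deltas=[0,0,0,0,0,0.2,1,0,0,0,0,0,0.4,1,0,0,0,0,0,0.6,1,0,0,0,0,0,0.6,1,0,0,0,0,0,0.6,1])

```text
time: 7.65
tool_pos: [0.5325, 0.0981, 0.0776]
ee_rot: [3.138, 0.001, 1.761]
wrist_force: [-12.3, -0.3, 34.8]
width: 0.0318
finger_force: 30.0
```

Request:
move_arm(deltas=[0,0,0,0,0,-0.3,1,0,0,0,0,0,-0.6,1,0,0,0,0,0,-0.6,-0.5,0,0,0,0,0,-0.6,-0.5,0,0,0,0,0,-0.6,-0.5,0,0,0,0,0,-0.6,-0.5,0,0,0,0,0,-0.6,-0.5,0,0,0,0,0,-0.6,-0.5])

```text
time: 8.45
tool_pos: [0.5317, 0.0981, 0.075]
ee_rot: [-3.141, 0.0, 1.761]
wrist_force: [-0.4, -0.3, -0.1]
width: 0.0702
finger_force: 0.0
```

Request:
move_arm(deltas=[0,0,0,0,0,-2,-0.5,0,0,0,0,0,-5,-0.5,0,0,0,0,0,-8,-0.5,0,0,0,0,0,-11,-0.5,0,0,0,0,0,-11,-0.5])

```text
time: 8.95
tool_pos: [0.5345, 0.0983, 0.1909]
ee_rot: [3.131, 0.001, 1.761]
wrist_force: [0.2, -0.2, 0.6]
width: 0.0705
finger_force: 0.0
```

```bash
python3 fit.py w5; python3 - <<'E'
from h import *
for t in('w5','w5s'):
    s=load(t);P=cloud(s);q=P[masks(s)['orange']];q=q[np.isfinite(q[:,2])&(abs(q[:,0]-.532)<.05)&(abs(q[:,1]-.098)<.04)]
    a=q[q[:,2]>np.percentile(q[:,2],97)-.006] ;print(t,len(q),q.min(0),q.max(0),cv2.minAreaRect((a[:,:2]*1000).astype(np.float32)))
E
python3 g.py .4979 -.0148 .165
```

```text
[0.5345 0.0983 0.1909] [3.1315e+00 1.2000e-03 1.7608e+00] 0.0 [ 0.2 -0.2  0.6]
plate 380 ((531.0391845703125, 98.22770690917969), (77.66194915771484, 7.428503036499023), 11.075801849365234) 0.06855930953716655
plate in tool [-0.00308441 -0.04355311  0.12204321] [0.00450883 0.0340893  0.12991417]
clip side 121 [0.516 0.079 0.038] [0.55  0.107 0.106]
w5 1486 [0.51460963 0.08630211 0.01664719] [0.54838373 0.11705544 0.10516237] ((532.2687377929688, 98.22541809082031), (30.928203582763672, 19.313030242919922), 12.481184005737305)
w5s 121 [0.51573494 0.07913803 0.03761158] [0.54969636 0.10699408 0.10592174] ((531.544677734375, 96.69902801513672), (30.38176155090332, 21.16803741455078), 3.135469913482666)
[0.53210099 0.09813887 0.18571654] [3.14036728e+00 2.71984975e-04 1.76082100e+00] [-10.44402975  -5.4942989    2.06776383]
```

View pics/w5c.png

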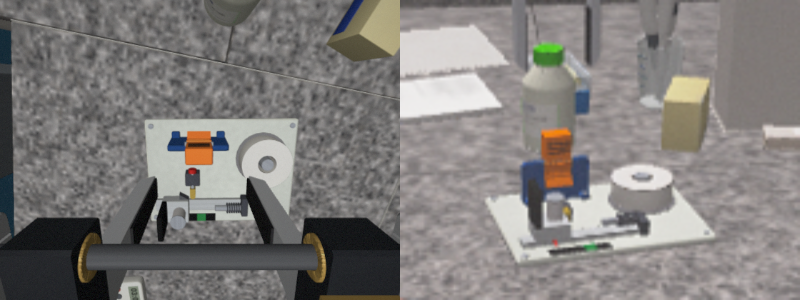

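The wrist and side views show the clip home on the plate, upright and free: top at 0.105, centre within 1 mm, fingers clear. Next, shut the fingers and go behind the thumb plate.

Request:
move_arm(deltas=[0,0,0,-3,-2.5,0,1,0,0,0,-6.5,-5,0,1,0,0,0,-10.4,-8.6,0,1,0,0,0,-10.4,-8.6,0,1,0,0,0,-10.4,-8.6,0,1,0,0,0,-10.4,-8.6,0,1,0,0,0,-10.4,-8.6,0,1,0,0,0,-10.4,-8.6,0,1])

```text
time: 9.85
tool_pos: [0.4674, -0.0192, 0.1851]
ee_rot: [-3.141, -0.0, 1.763]
wrist_force: [-0.3, 0.3, 1.1]
width: 0.0095
finger_force: 0.0
```

Request:
move_arm(deltas=[0,0,0,0,0,2,1,0,0,0,0,0,4,1,0,0,0,0,0,6,1,0,0,0,0,0,8,1,0,0,0,0,0,10,1,0,0,0,0,0,12,1,0,0,0,0,0,13,1,0,0,0,0,0,13,1])

```text
time: 10.65
tool_pos: [0.4659, -0.0196, 0.0538]
ee_rot: [-3.138, -0.001, 1.762]
wrist_force: [0.8, 0.7, -0.2]
width: 0.0005
finger_force: 0.0
```

```bash
python3 g.py .4979 -.0148 .056; python3 - <<'E'
from h import *
s=snap('side','s6');cv2.imwrite('pics/s6c.png',cv2.resize(s['image'][140:250,230:360],(650,550))[:,:,::-1])
E
```

```text
[ 0.46594743 -0.01956     0.05381261] [-3.13809973e+00 -1.25594493e-03  1.76178358e+00] [-0.13893016  3.22673226 -0.23018584]
```

View pics/s6c.png

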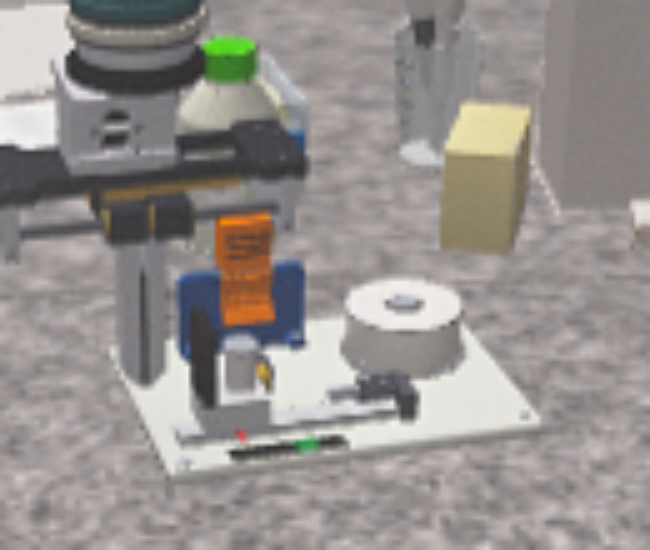

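The fingers stand just behind the black thumb plate (fingers (143,310), plate (203,355)), and the red pointer (240,434) is still short of the green band (310,443). Pushing about 20 mm to contact plus 39 mm.

Request:
move_arm(deltas=[0,0,0,-0.1,1,0,1,0,0,0,-0.1,1.8,0,1,0,0,0,-0.1,2.4,0,1,0,0,0,-0.1,2.9,0,1,0,0,0,-0.1,3.4,0,1,0,0,0,-0.1,3.9,0,1,0,0,0,-0.1,4.4,0,1,0,0,0,-0.1,4.8,0,1])

```text
time: 11.5
tool_pos: [0.513, -0.0126, 0.0561]
ee_rot: [-3.137, 0.0, 1.761]
wrist_force: [-8.1, -2.1, 6.7]
width: 0.0003
finger_force: 4.0
```

Request:
move_arm(deltas=[0,0,0,0,0.3,0,1,0,0,0,0,0.6,0,1,0,0,0,0,0.9,0,1,0,0,0,0,1.1,0,1,0,0,0,0,1.1,0,1,0,0,0,0,1.1,0,1,0,0,0,0,1.1,0,1])

```text
time: 12.2
tool_pos: [0.5235, -0.0105, 0.0562]
ee_rot: [-3.137, 0.0, 1.761]
wrist_force: [-8.4, -0.6, 7.3]
width: 0.0002
finger_force: 4.3
```

```bash
python3 - <<'E'
from h import *
print(robot.get_obs()['wrist_force'])
s=snap('side','s7');a=snap('top','t7')
for n,S in(('s',s),('t',a)):
    P=cloud(S);H=cv2.cvtColor(S['image'],cv2.COLOR_RGB2HSV)
    Rf=np.array([[np.cos(.192),np.sin(.192)],[-np.sin(.192),np.cos(.192)]])
    F=(P[...,:2]-[.5767,.052])@Rf.T
    roi=(abs(F[...,0])<.11)&(F[...,1]<-.03)&(F[...,1]>-.085)&(P[...,2]<.06)
    g=roi&(cv2.inRange(H,(50,120,60),(75,255,255))>0);r=roi&((cv2.inRange(H,(0,150,90),(4,255,255))|cv2.inRange(H,(174,150,90),(180,255,255)))>0)
    for k,m in(('green',g),('red',r)): print(n,k,m.sum(),(F[m].min(0).round(4),F[m].max(0).round(4)) if m.any() else '')
cv2.imwrite('pics/s7c.png',cv2.resize(s['image'][140:250,230:360],(650,550))[:,:,::-1])
E
```

```text
[-8.36955819 -0.58220177  7.27582844]
s green 7 (array([-0.0366, -0.0784]), array([-0.0251, -0.0713]))
s red 1 (array([-0.0311, -0.0739]), array([-0.0311, -0.0739]))
t green 0 
t red 0
```

View pics/s7c.png

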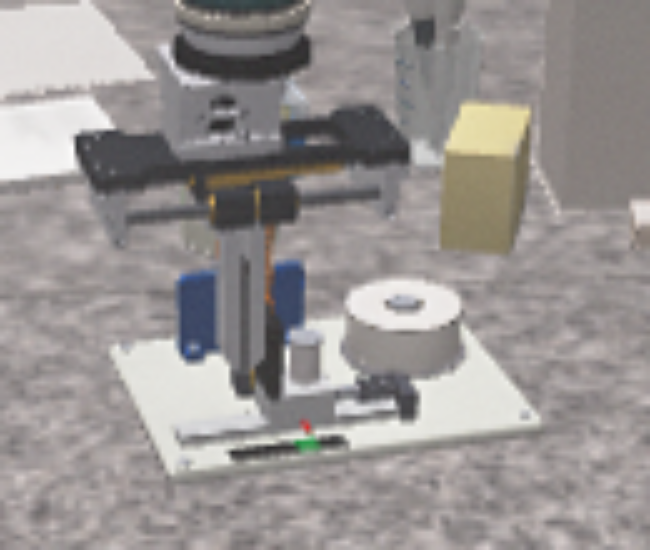

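The red pointer (306,427) stands at the green band (308,444). The push is a steady 8.4 N, which corresponds to about 0.037 m, past the click. Handing in.

```bash
python3 -c "
from bench import robot
print(robot.close_job())"
```

```text
the job is handed in; nothing more can be done
None
```

I handed the job in at about 12 s. The orange clip was home and upright on the guide plate and let go. The fingers were holding the idler block with its red pointer at the green band, about 0.037 m back and past the click, against a push of roughly 8.4 N. The hand-in returned no verdict.

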